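Set the coffee capsule canister to blue and lock its lid

TASK

Set the leaning coffee-capsule canister to blue: swing its white lid round by the black post until the lid's window stands squarely over the blue compartment (the one at the blue tab). Then lock the lid: tighten the copper wing screw in the middle clockwise until its clutch just starts to slip, stop there, and let go; leave the mug, jar and tin standing where they are.

Things in the scene. Friction and masses are not known exactly. Their poses are not given: they have to be found in the camera images.
- stand: fixed birch stand, 200 x 160 mm base plate, with a cream round canister (176 mm diameter, does not turn in it) leaning 23 degrees towards the stand's -x (the robot). Origin: centre of the plate's underside, z up. Canister axis: from (20, 0, 62) mm in this frame (centre of its bottom) along (-0.391, 0, 0.921); along it: lid's top face at 88 mm, steel collar 88 to 98, copper wing 103 to 137
- blue_well (a point): centre of the blue compartment's mouth, 52 mm from the canister's axis, in the plane of the lid's top face. z: canister's axis, outwards. Four tabs (blue, red, yellow, green, 90 degrees apart, 30 mm wide) stick out of the canister's rim below the lid, to 109 mm from the axis, each in line with its compartment
- lid_window (a point): centre of the window (about 48 mm x 48 mm) in the white round lid (180 mm diameter), 52 mm from the axis, in the plane of the lid's top face. It must come over blue_well. z axis: the canister's axis, outwards
- lid_post_top (a point): centre of the top of the lid's grip: a black round post, 22 mm diameter, 45 mm long, standing up from the lid along the canister's axis direction, 75 mm from the axis straight across from the window. z axis: along the post, outwards
- lid (a joint): turn of the lid about the canister's axis, rad, growing counter-clockwise seen from above; free within +-2.6, about 2 N at the post turns it, it stays where it is left. Starts about 0.5 to 2.0 rad clockwise of the blue compartment
- wing_top (a point): centre of the top face of the copper wing grip, on the canister's axis. The wing is a bar 64 mm long (along this point's x), 18 mm wide (y), 34 mm tall (z, the canister's axis, outwards); a white line marks its +x half
- screw_mark (a point): red mark on the steel collar (radius 28 mm) below the wing, 22 mm from the axis. The collar is the screw itself: mark and wing's white line run together until the clutch slips, then the mark stands still and the wing runs ahead
- screw (a joint): turn of the screw (steel collar), rad, growing as it tightens (clockwise seen from above). It starts loose, between 0 and 0.7, turns with about 0.05 N m, and comes hard up at 1.2, its tight seat
- wing (a joint): slip of the wing on the screw through its drag clutch, rad: 0 until it slips, growing when the wing is turned clockwise on a seated screw. The clutch slips at about 0.3 N m, with no clicks. A first slip of 0.06 to 0.45 is right; beyond 0.5 is over-turned
- mug: bystander: loose white mug, 80 mm diameter, 90 mm tall, origin at the centre of its underside, z up
- jam_jar: bystander: loose jam jar with red cap, 68 mm diameter, 100 mm tall, origin at the centre of its underside, z up
- tea_tin: bystander: loose green tin, 72 mm diameter, 110 mm tall, origin at the centre of its underside, z up

How it is judged:
On the way, in this order (a step that is already met when the one before it is completed fails the run):
1. the lid's window stands over the blue compartment (centres within 8 mm) and the lid is still (distance between lid_window and blue_well below 0.008 m and velocity of joint lid between -0.05 and 0.05 rad/s), for 0.3 s.
2. the screw is turned tight and its clutch has begun to slip (0.06 rad) (value of joint screw above 1.15 rad and value of joint wing above 0.06 rad), for 0.1 s.
At the end, for the whole second after the job is handed in: The window's centre is within 8 mm of the blue compartment's centre, the screw is at its tight seat (joint over 1.15 rad), the clutch has slipped by 0.06 to 0.45 rad and no more, and mug, jar and tin stand upright within 30 mm of where they were (all of step 2 and distance between lid_window and blue_well below 0.008 m and value of joint wing below 0.45 rad and angle between each of mug, jam_jar, tea_tin's own z axis and vertical below 0.1 rad and distance of each of mug, jam_jar, tea_tin from where it was at the start of the episode below 0.03 m); the robot touches nothing.
It fails at once if the clutch is driven on past its first slip (over 0.5 rad) (value of joint wing above 0.5 rad).
It fails at once if a bystander is knocked over or pushed away (30 mm) (distance of any of mug, jam_jar, tea_tin from where it was at the start of the episode above 0.03 m).
It also fails if it takes over 61 s, if anything falls off the work surface, if the arm or the gripper's body presses on something with over 40 N, if the wrist force passes 120 N, or if a joint passes its speed limit or range.

ROBOT

A 7-joint arm with a two-finger parallel gripper is mounted at the origin on the work surface. World frame = base frame: x ahead of the robot, y to its left, z up, the work surface at z = 0. Lengths are in m, angles in rad, forces in N, time in s.
With the tool pointing down it reaches from about 0.4 to 0.85 m from the base axis. Payload 10.4 kg.
Tool frame: the origin (TCP) lies on the centre line of the jaws, within the pads' length; the fingertips stand 22 mm ahead of it and the grasp point (between the pads) lies 3 mm ahead of it; z points along the fingers, y is the line along which they close (so a half turn about z gives the same grasp; the last joint's range is limited). The gripper opens to 87 mm and grips with 3 to 60 N. Pads are 19 mm wide; open, the fingers measure 117 mm over their backs; the gripper's body (75 mm by 190 mm) begins 51 mm behind the grasp point.
Start: joints at [1.123, 0.332, -0.065, 1.46, 0.022, 1.35, -0.088], TCP at [0.258, -0.569, 0.245] pointing down, gripper open.
Joint ranges: [-2.6, 2.6], [-0.5, 2.12], [-1.47, 1.34], [0.16, 2.42], [-1.27, 4.41], [0.06, 2.06], [-2.6, 2.6]. Speed limits (rad/s): [2.22, 2.22, 2.79, 2.79, 3.14, 3.14, 3.14].

INTERFACE

Orientations are given as a unit quaternion [x, y, z, w].
In Python, from bench import r gives the robot as it stands.
- The arm moves only by the tool jog_arm, called after "Request:" as name(argument=value, ...), one argument or row to a line, values as JSON. Schema: {"type":"object","properties":{"rows":{"type":"array","items":{"type":"array","prefixItems":[{"type":"array","items":{"type":"number"},"minItems":3,"maxItems":3},{"type":"number"},{"type":"number"}],"minItems":3,"maxItems":3},"minItems":1,"maxItems":12},"grip_n":{"type":"number"},"only":{"type":"string"},"quiet":{"type":"boolean"},"lines":{"type":"string"}},"required":["rows"],"additionalProperties":false}. rows is a list of rows, 1 to 12 of them, each written [[dx, dy, dz], turn, opening]: dx, dy, dz in m, then a turn about the tool's z in rad, then the finger opening in m; each row is the pose to reach, as a shift and turn from the pose commanded when the call began, along the tool's axes at that moment; what a row does not reach only later rows make up. A row lasts 1/10 s, in which the tool goes at most 0.05 m and 0.15 rad, less where a joint would pass 70% of its speed; a pose out of reach is approached as far as the arm can. The fingers move at their own pace and stop on an object; grip_n is the grip in N (left out, the last holds). Time passes only in rows, so rows that do not move let the fingers close. The tool returns the time, the measured TCP pose, the force, the opening and the grip force at its end. only (a regular expression) keeps the lines of the reply that match it, lines (a string "A,B") keeps lines A to B, and quiet returns only ok. Input that does not fit is refused with a message, and nothing moves.
- r.read_state(): the state, without advancing time (a new reading comes with each control period).
- r.camera(name): name is "scene" or "top" or "wrist"; returns a dict with "img" (384x512x3 uint8, red, green, blue), "fx", "fy", "cx", "cy" (pixels), "k1" (the pictures are not rectified: a ray, as slopes to the right and down, at radius r is drawn at 1 + k1 r^2 times it, then the intrinsics apply), "pose" (4x4, takes a point from camera to world coordinates). Camera axes: x right, y down, z forward; pixel columns grow to the right and rows downward; lengths in m; the calibration is good to about 2 mm. A picture is of the moment at which its call begins. There is no depth.
- r.close_job(): hands the job in; it is judged then, once.
The state is a dict: "time": time; "joint_positions": joint angles; "joint_vel": joint speeds; "joint_torque": joint torques, N m; "ee_pos": TCP position; "eef_rot": TCP orientation; "ft_force": force on the tool from outside, world axes, zero at the start; "torque": the same for the moment, N m; "width": finger opening in m; "grip_force": force on a finger pad.
Only numpy, scipy, OpenCV 4.12 (cv2) and the standard library are available. Lean on these libraries where they do the work, as an engineer would, in place of code of your own. Each camera call takes 0.05 s, during which the arm holds its last target. There are 200 camera calls.

## Working session

There is one attempt and no reset: what is moved stays moved. The work goes in short steps, Python scripts to look and compute and a tool call to move; the robot and the scene stay as the last step left them, time stands still between calls to the robot, and variables do not carry over. Pictures are saved under pics/ and viewed, at most 10 in all, crops included, and the job is handed in when it is done.

```bash
ls; mkdir -p pics; python3 - <<'E'
from bench import r
import cv2,numpy as np
for n in ["scene","top"]:
    c=r.camera(n); cv2.imwrite(f"pics/{n}0.png",c["img"][:,:,::-1]); np.savez(f"{n}0.npz",**c)
    print(n,c["fx"],c["cx"],c["cy"],c["k1"],np.round(c["pose"],3).tolist())
s=r.read_state();print(s["time"],s["ee_pos"],s["eef_rot"],s["width"])
E
```

```text
bench.py
pics
scene 423.7807798545037 261.0771061130494 198.24362979106118 -0.06352920355899551 [[-0.082, 0.561, -0.823, 1.601], [0.997, 0.047, -0.068, 0.126], [0.001, -0.826, -0.563, 0.792], [0.0, 0.0, 0.0, 1.0]]
top 356.5950336975168 257.3936390714799 195.21143738062534 -0.006397872619570469 [[0.011, -0.987, 0.161, 0.51], [-1.0, -0.009, 0.012, 0.035], [-0.01, -0.161, -0.987, 1.021], [0.0, 0.0, 0.0, 1.0]]
0.1 [ 0.25747422 -0.5691676   0.2438478 ] [ 9.77523819e-01  2.10824101e-01 -1.50202553e-04 -5.99837043e-04] 0.08700862447925795
```

View pics/scene0.png

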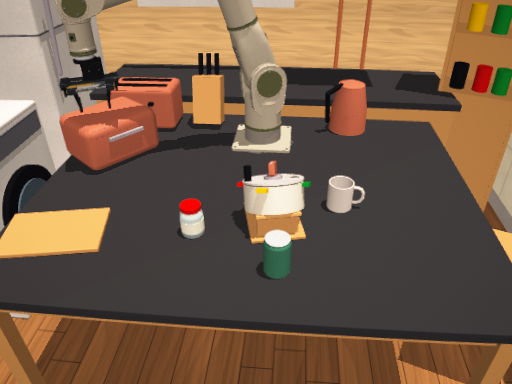

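View pics/top0.png

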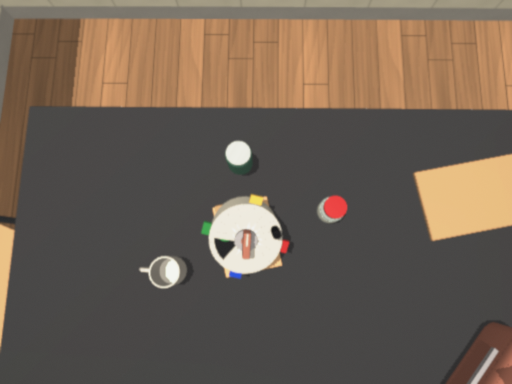

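The top view shows the canister at (245,238), with blue tab (236,275), red (285,246), yellow (257,200) and green (207,229). The window is dark at (225,247), the post is at (276,232), and the wing runs along (247,232)-(246,258). Mug (167,271), jar (332,209) and tin (239,157) stand clear. Next I'll measure these.

```bash
cat > h.py <<'E'
import numpy as np,cv2
from scipy.spatial.transform import Rotation as R
def ray(c,uv):
    K=np.array([[c["fx"],0,c["cx"]],[0,c["fy"],c["cy"]],[0,0,1.]])
    p=cv2.undistortPoints(np.array([[uv]],float),K,np.array([float(c["k1"]),0,0,0]))[0,0]
    P=np.array(c["pose"]); return P[:3,3],P[:3,:3]@np.r_[p,1]
def plane(c,uv,p0,n):
    o,d=ray(c,uv); return o+d*((np.array(p0)-o)@n)/(d@n)
def proj(c,X):
    P=np.array(c["pose"]);p=P[:3,:3].T@(np.array(X)-P[:3,3]);s=p[:2]/p[2];s=s*(1+c["k1"]*(s@s))
    return np.array([c["fx"]*s[0]+c["cx"],c["fy"]*s[1]+c["cy"]])
def tri(a,b):
    (o,d),(p,e)=a,b
    t=np.linalg.lstsq(np.c_[d,-e],p-o,rcond=None)[0]
    return (o+d*t[0]+p+e*t[1])/2, np.linalg.norm(o+d*t[0]-p-e*t[1])
def blobs(img,kind,box,amin=8):
    h=cv2.cvtColor(img,cv2.COLOR_RGB2HSV).astype(int);H,S,V=h[...,0],h[...,1],h[...,2]
    m={'blue':(H>105)&(H<130)&(S>150)&(V>80),'red':((H<4)|(H>176))&(S>190)&(V>120),'yellow':(H>20)&(H<32)&(S>180)&(V>150),
       'green':(H>50)&(H<75)&(S>150)&(V>80),'copper':((H<14)|(H>174))&(S>70)&(S<190)&(V>60),'dark':(V<60),'white':(S<60)&(V>140)}[kind]
    k=np.zeros(m.shape,np.uint8);u0,v0,u1,v1=box;k[v0:v1,u0:u1]=m[v0:v1,u0:u1]
    n,l,st,ce=cv2.connectedComponentsWithStats(k)
    return [(tuple(np.round(ce[i],1)),int(st[i,4]),l==i) for i in range(1,n) if st[i,4]>=amin]
E
python3 - <<'E'
from h import *
c=dict(np.load("top0.npz"));s=dict(np.load("scene0.npz"))
for n,q,b in (("top",c,(195,185,300,285)),("scene",s,(225,155,325,225))):
    for k in ['blue','red','yellow','green','copper','dark','white']:
        print(n,k,[x[:2] for x in blobs(q["img"],k,b)])
a=cv2.resize(c["img"][185:290,190:300],None,fx=5,fy=5,interpolation=cv2.INTER_CUBIC)
cv2.imwrite("pics/top0z.png",a[:,:,::-1])
a=cv2.resize(s["img"][150:245,225:330],None,fx=6,fy=6,interpolation=cv2.INTER_CUBIC)
cv2.imwrite("pics/scene0z.png",a[:,:,::-1])
E
```

```text
top blue [((np.float64(235.1), np.float64(275.1)), 46)]
top red []
top yellow []
top green []
top copper [((np.float64(245.9), np.float64(244.5)), 215), ((np.float64(284.4), np.float64(246.0)), 114)]
top dark [((np.float64(272.2), np.float64(207.1)), 9), ((np.float64(283.8), np.float64(228.8)), 106), ((np.float64(275.7), np.float64(232.1)), 69), ((np.float64(223.4), np.float64(246.8)), 182), ((np.float64(290.6), np.float64(246.9)), 37)]
top white [((np.float64(244.7), np.float64(235.3)), 3666), ((np.float64(246.6), np.float64(240.5)), 17), ((np.float64(251.0), np.float64(239.0)), 11)]
scene blue []
scene red [((np.float64(239.5), np.float64(184.3)), 26)]
scene yellow [((np.float64(261.3), np.float64(190.1)), 54)]
scene green [((np.float64(306.3), np.float64(184.0)), 40)]
scene copper [((np.float64(272.1), np.float64(168.0)), 139), ((np.float64(239.7), np.float64(182.9)), 17)]
scene dark [((np.float64(247.0), np.float64(172.1)), 131), ((np.float64(322.6), np.float64(204.8)), 36), ((np.float64(239.0), np.float64(217.0)), 200)]
scene white [((np.float64(274.7), np.float64(194.2)), 2101)]
```

View pics/top0z.png

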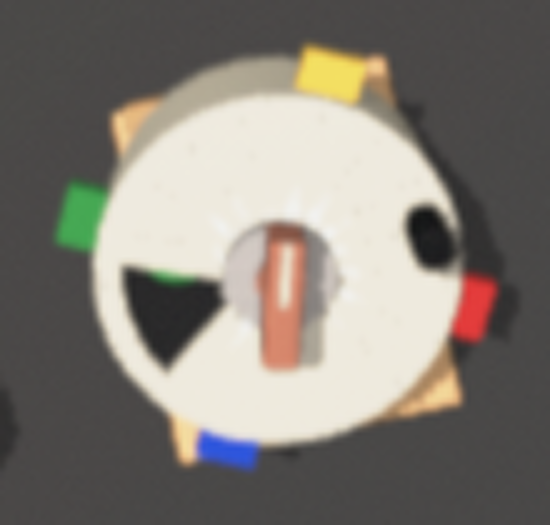

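Clear view: lid ellipse centre is about crop (277,268), window (170,310), post top about (428,225), wing white line on the far half, about (286,275). Now the geometry.

```bash
cat > geo.py <<'E'
from h import *
c=dict(np.load("top0.npz"));s=dict(np.load("scene0.npz"))
Z=lambda x,y:(190+(x+.5)/5-.5,185+(y+.5)/5-.5)
pl=[plane(c,Z(*q),[0,0,.01],np.array([0,0,1.]))for q in((112,112),(185,465),(462,403),(380,57))]
def setup(yaw,lc):
    f=R.from_euler('z',yaw); n=f.apply([-.391,0,.921]);n/=np.linalg.norm(n)
    ex=f.apply([.921,0,.391]);ex/=np.linalg.norm(ex); return n,ex,np.cross(n,ex)
E
python3 - <<'E'
from geo import *
for p in pl: print(p.round(4))
yaw1=np.arctan2(*(pl[0]-pl[1])[1::-1]);yaw2=np.arctan2(*(pl[3]-pl[2])[1::-1]);print("yaw",yaw1,yaw2,np.linalg.norm(pl[0]-pl[1]),np.linalg.norm(pl[3]-pl[2]),np.linalg.norm(pl[0]-pl[3]))
b=blobs(c["img"],'white',(195,185,300,285),500)[0][2].astype(np.uint8)
ct=max(cv2.findContours(b,0,1)[0],key=len);hull=cv2.convexHull(ct);el=cv2.fitEllipse(hull);print(el)
for yaw in(yaw1,(yaw1+yaw2)/2,yaw2):
    n,ex,ey=setup(yaw,None)
    L=plane(c,el[0],[0,0,.143],np.array([0,0,1.]))
    def ang(p,off):
        q=plane(c,p,L+n*off,n)-L; return round(np.arctan2(q@ey,q@ex),3),round(np.hypot(q@ex,q@ey),4)
    print(yaw,"L",L.round(4),"org",(L-R.from_euler('z',yaw).apply([-.0144,0,.143])).round(4))
    for k,p,o in(("blue",Z(228,450),-.012),("red",Z(475,308),-.012),("yellow",Z(332,75),-.012),("green",Z(82,217),-.012),("window",Z(173,308),0),("post",Z(428,225),.045),("line",Z(286,275),.049),("wingnear",Z(280,368),.049)): print(k,ang(p,o))
# post top triangulation
print(tri(ray(c,Z(428,225)),ray(s,(247.5,166))))
print("plate centre",np.mean(pl,0))
E
```

```text
[0.6402 0.1765 0.01  ]
[0.4434 0.1298 0.01  ]
[ 0.479  -0.0237  0.01  ]
[0.6736 0.0234 0.01  ]
yaw 0.23307161387366715 0.2372474087312245 0.20227084960737998 0.20023152584252063 0.15670631222654513
((244.0955047607422, 236.1396026611328), (72.93338775634766, 77.19709777832031), 171.81369018554688)
0.23307161387366715 L [0.552  0.0769 0.143 ] org [0.566  0.0802 0.    ]
blue (np.float64(2.72), np.float64(0.1096))
red (np.float64(-2.099), np.float64(0.108))
yellow (np.float64(-0.537), np.float64(0.0937))
green (np.float64(1.157), np.float64(0.0947))
window (np.float64(1.829), np.float64(0.055))
post (np.float64(-1.376), np.float64(0.0769))
line (np.float64(-0.659), np.float64(0.01))
wingnear (np.float64(2.965), np.float64(0.037))
0.23515951130244583 L [0.552  0.0769 0.143 ] org [0.566  0.0802 0.    ]
blue (np.float64(2.719), np.float64(0.1095))
red (np.float64(-2.101), np.float64(0.1081))
yellow (np.float64(-0.539), np.float64(0.0937))
green (np.float64(1.155), np.float64(0.0947))
window (np.float64(1.827), np.float64(0.055))
post (np.float64(-1.378), np.float64(0.0768))
line (np.float64(-0.658), np.float64(0.0099))
wingnear (np.float64(2.962), np.float64(0.0371))
0.2372474087312245 L [0.552  0.0769 0.143 ] org [0.566  0.0803 0.    ]
blue (np.float64(2.717), np.float64(0.1095))
red (np.float64(-2.104), np.float64(0.1081))
yellow (np.float64(-0.541), np.float64(0.0937))
green (np.float64(1.152), np.float64(0.0947))
window (np.float64(1.824), np.float64(0.055))
post (np.float64(-1.38), np.float64(0.0768))
line (np.float64(-0.657), np.float64(0.0099))
wingnear (np.float64(2.959), np.float64(0.0371))
(array([0.5655336 , 0.00266499, 0.19179045]), np.float64(4.214896134192137e-05))
plate centre [0.55905238 0.07647895 0.01      ]
```

View pics/scene0z.png

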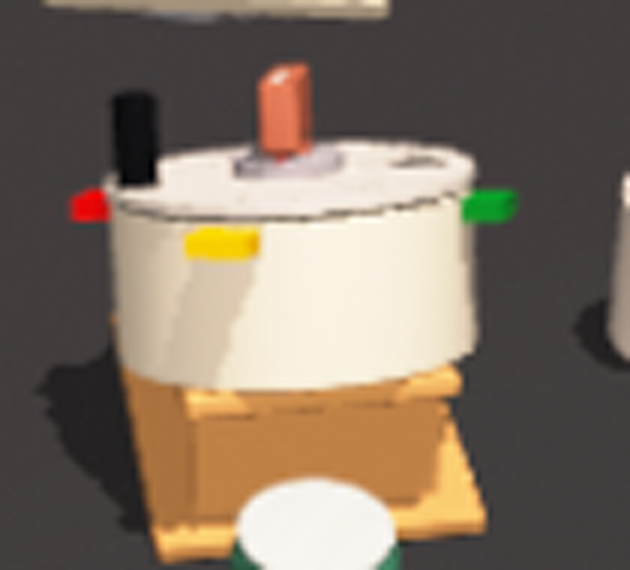

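The scene crop shows the red mark at about crop (283,156) on the far side of the collar, under the wing. The fitted ellipse took in the canister wall, so I'll recompute with the lid rim read by eye and check it against the plate centre.

```bash
cat >> geo.py <<'E'
yaw=.235; n,ex,ey=setup(yaw,0)
f=R.from_euler('z',yaw); org=np.r_[np.mean(pl,0)[:2],0]
L=org+f.apply([-.0144,0,.143])
def ang(cam,p,off):
    q=plane(cam,p,L+n*off,n)-L; return round(float(np.arctan2(q@ey,q@ex)),3),round(float(np.hypot(q@ex,q@ey)),4)
def at(th,rad,off): return L+n*off+rad*(np.cos(th)*ex+np.sin(th)*ey)
E
python3 - <<'E'
from geo import *
L2=plane(c,Z(277.5,267.5),[0,0,.143],np.array([0,0,1.]));print("plate L",L,"ellipse L",L2)
import geo
for l in (L,L2):
    geo.L=l
    for k,p,o in(("blue",Z(228,450),-.012),("red",Z(475,308),-.012),("yellow",Z(332,75),-.012),("green",Z(82,217),-.012),("window",Z(173,308),0),("post",Z(428,225),.045),("line",Z(286,275),.049),("wingnear",Z(280,368),.049)): print(k,ang(c,p,o),end=' ')
    print([ (q,proj(c,at(t,rr,oo)).round(1), ((proj(c,at(t,rr,oo))-[190,185])*5).round()) for q,t,rr,oo in(("wingtop",0,0,.049),)])
    print()
E
```

```text
plate L [0.54504818 0.07312601 0.143     ] ellipse L [0.5472486  0.07432615 0.143     ]
blue (2.67, 0.1027) red (-2.042, 0.1021) yellow (-0.481, 0.0995) green (1.088, 0.0996) window (1.676, 0.0552) post (-1.269, 0.0767) line (-0.254, 0.0165) wingnear (2.849, 0.0294) [('wingtop', array([246.5, 246.3]), array([283., 307.]))]

blue (2.686, 0.1048) red (-2.062, 0.104) yellow (-0.499, 0.0976) green (1.109, 0.098) window (1.723, 0.055) post (-1.303, 0.0767) line (-0.342, 0.0142) wingnear (2.892, 0.0318) [('wingtop', array([246. , 245.4]), array([280., 302.]))]
```

```bash
python3 - <<'E'
from geo import *
for k,p,o in(("post",Z(434,246),.045),("w1",Z(122,267),0),("w2",Z(167,370),0),("wapex",Z(222,290),0)): print(k,ang(c,p,o))
print(tri(ray(c,Z(434,246)),ray(s,(247.5,166))))
for th in(-1.27,-1.35,-1.4,-1.45): print(th,at(th,.075,.045).round(4),((proj(s,at(th,.075,.045))-[225,150])*6).round(),((proj(c,at(th,.075,.045))-[190,185])*5).round())
print("target",at(2.665-np.pi,.075,.045))
print("wing line tip",[((proj(s,at(t,.032,.049))-[225,150])*6).round() for t in(-.2,0,.2)],((proj(s,at(0,0,.049))-[225,150])*6).round())
E
```

```text
post (-1.408, 0.0749)
w1 (1.298, 0.0768)
w2 (2.084, 0.0748)
wapex (1.651, 0.0296)
(array([0.55607366, 0.00057622, 0.18630052]), np.float64(0.0019498727037261696))
-1.27 [0.5645 0.0041 0.1931] [138.  93.] [423. 225.]
-1.35 [0.5597 0.0014 0.1908] [134.  91.] [429. 236.]
-1.4 [ 5.566e-01 -1.000e-04  1.894e-01] [131.  91.] [432. 243.]
-1.45 [ 0.5534 -0.0014  0.188 ] [129.  90.] [434. 250.]
target [0.59561475 0.04985387 0.21046428]
wing line tip [array([277.,  76.]), array([291.,  75.]), array([304.,  74.])] [280.  68.]
```

Post is at -1.42 rad, the blue-opposite target is -0.477, so the lid needs +0.945 rad. All sizes and radii agree. Moving above the post.

Request:
jog_arm(
  rows=[
    [[0, 0, -0.05], 0, 0.05],
    [[0.04, -0.03, -0.05], -0.1, 0.05],
    [[0.08, -0.06, -0.05], -0.25, 0.05],
    [[0.12, -0.09, -0.05], -0.4, 0.05],
    [[0.16, -0.12, -0.05], -0.55, 0.05],
    [[0.2, -0.155, -0.05], -0.7, 0.05],
    [[0.24, -0.185, -0.05], -0.85, 0.05],
    [[0.28, -0.215, -0.05], -1.0, 0.05],
    [[0.32, -0.245, -0.05], -1.15, 0.05],
    [[0.36, -0.275, -0.05], -1.3, 0.05],
    [[0.4, -0.305, -0.05], -1.45, 0.05],
    [[0.44, -0.34, -0.05], -1.53, 0.05],
  ],
)

```text
time: 1.3
ee_pos: [0.5163, -0.0823, 0.2944]
eef_rot: [0.557, 0.831, -0.0, 0.0]
ft_force: [1.0, 0.1, -0.4]
width: 0.0501
grip_force: 0.0
```

```bash
python3 - <<'E'
from bench import r
from h import *
s=r.read_state();q=R.from_quat(s["eef_rot"]);m=q.as_matrix();print(m.round(3),s["joint_positions"].round(2))
print(m.T@(np.array([.558,0,.26])-s["ee_pos"]))
E
```

```text
[[-0.38   0.925 -0.   ]
 [ 0.925  0.38  -0.   ]
 [-0.    -0.    -1.   ]] [ 0.62  0.13 -0.59  1.63  0.07  1.41  0.41]
[0.06030793 0.06986142 0.03437672]
```

Request:
jog_arm(
  rows=[
    [[0.03, 0.035, 0.02], 0, 0.05],
    [[0.057, 0.066, 0.035], 0, 0.05],
    [[0.057, 0.066, 0.035], 0, 0.05],
    [[0.057, 0.066, 0.035], 0, 0.05],
  ],
)

```text
time: 1.7
ee_pos: [0.5553, -0.0057, 0.2587]
eef_rot: [0.558, 0.83, -0.0, -0.001]
ft_force: [0.2, -0.8, -0.3]
width: 0.0501
grip_force: 0.0
```

```bash
python3 - <<'E'
from bench import r
from geo import *
s=r.read_state();w=r.camera("wrist");np.savez("w1.npz",**w);print(s["ee_pos"])
im=w["img"].copy()
for p,col in((at(-1.42,.075,.045),(255,0,0)),(at(0,0,.049),(0,255,255)),(at(1.72,.052,0),(255,0,255)),(at(2.665,.109,-.012),(0,255,0)),(at(2.665,.052,0),(0,0,255))):
    u=proj(w,p);print(u.round()); cv2.circle(im,tuple(int(x) for x in u.round()),3,col,1)
cv2.imwrite("pics/w1.png",im[:,:,::-1])
E
```

```text
[ 0.55534955 -0.00567753  0.25874854]
[256. 210.]
[256.  96.]
[282.  28.]
[189.  28.]
[231.  63.]
```

View pics/w1.png

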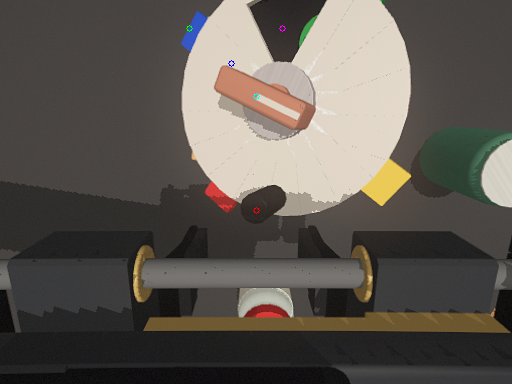

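The wrist view matches the geometry: post top at (256,207) between the fingers, blue tab (190,28). Descending to straddle the post.

Request:
jog_arm(
  rows=[
    [[0.003, 0, 0.03], 0, 0.05],
    [[0.003, 0, 0.06], 0, 0.05],
    [[0.003, 0, 0.061], 0, 0.05],
    [[0.003, 0, 0.061], 0, 0.05],
    [[0.003, 0, 0.061], 0, 0.05],
  ],
)

```text
time: 2.25
ee_pos: [0.5553, -0.0043, 0.2005]
eef_rot: [0.56, 0.829, 0.001, 0.001]
ft_force: [-0.6, 0.2, 0.1]
width: 0.0499
grip_force: 0.0
```

```bash
python3 - <<'E'
from bench import r
from geo import *
s=r.read_state();m=R.from_quat(s["eef_rot"]).as_matrix();T=s["ee_pos"];print(T,m.round(3))
# TCP path: same relation to post; finger centred; post axis at height ~ tip+7
def post(th,z):
    a=at(th,.075,0); return a+n*(z-a[2])/n[2]
p0=post(-1.42,T[2]-.015);print("post in tool",m.T@(p0-T))
for d in np.arange(0,1.11,.135):
    q=at(-1.42+d,.075,.038); t=q-at(-1.42,.075,.038)
    tg=-np.sin(-1.42+d)*ex+np.cos(-1.42+d)*ey
    print(round(d,3),(m.T@t).round(4),"heading",round(np.arctan2(tg[1],tg[0]),3))
E
```

```text
[ 0.55529861 -0.00430094  0.20049483] [[-0.374  0.928  0.003]
 [ 0.928  0.374 -0.   ]
 [-0.001  0.002 -1.   ]]
post in tool [0.0031851  0.0027231  0.01500172]
0.0 [0. 0. 0.] heading 0.399
0.135 [ 0.0008  0.0093 -0.0038] heading 0.544
0.27 [ 0.003   0.0185 -0.0075] heading 0.688
0.405 [ 0.0065  0.0273 -0.011 ] heading 0.829
0.54 [ 0.0112  0.0357 -0.0142] heading 0.967
0.675 [ 0.0171  0.0434 -0.0171] heading 1.102
0.81 [ 0.024   0.0503 -0.0195] heading 1.234
0.945 [ 0.0319  0.0564 -0.0216] heading 1.364
1.08 [ 0.0405  0.0614 -0.0231] heading 1.491
```

Request:
jog_arm(
  rows=[
    [[0.003, 0.001, 0], 0, 0.034],
    [[0.003, 0.001, 0], 0, 0.034],
    [[0.003, 0.01, -0.004], -0.14, 0.034],
    [[0.005, 0.02, -0.0075], -0.29, 0.034],
    [[0.009, 0.028, -0.011], -0.43, 0.034],
    [[0.013, 0.037, -0.014], -0.57, 0.034],
    [[0.019, 0.045, -0.017], -0.7, 0.034],
    [[0.027, 0.052, -0.0195], -0.83, 0.034],
    [[0.035, 0.058, -0.0216], -0.96, 0.034],
    [[0.035, 0.058, -0.0216], -0.96, 0.034],
    [[0.035, 0.058, -0.0216], -0.96, 0.034],
  ],
  grip_n=5,
)

```text
time: 3.35
ee_pos: [0.5951, 0.0506, 0.2203]
eef_rot: [0.115, 0.993, 0.0, 0.0]
ft_force: [-0.1, 0.1, -0.4]
width: 0.0339
grip_force: 0.0
```

```bash
python3 - <<'E'
from bench import r
from geo import *
s=r.read_state();w=r.camera("wrist");np.savez("w2.npz",**w);m=R.from_quat(s["eef_rot"]).as_matrix();T=s["ee_pos"]
a=at(-.477,.075,0);p=a+n*(T[2]-.015-a[2])/n[2];print("goal post in tool",m.T@(p-T))
im=w["img"].copy()
for p,col in((at(-.477,.075,.045),(255,0,0)),(at(0,0,.049),(0,255,255)),(at(2.665,.109,-.012),(0,255,0)),(at(2.665,.052,0),(0,0,255))):
    u=proj(w,p);print(u.round()); cv2.circle(im,tuple(int(x) for x in u.round()),3,col,1)
cv2.imwrite("pics/w2.png",im[:,:,::-1])
E
```

```text
goal post in tool [-0.00263792  0.00038789  0.01500014]
[252. 257.]
[257. 112.]
[276.  -4.]
[271.  63.]
```

View pics/w2.png

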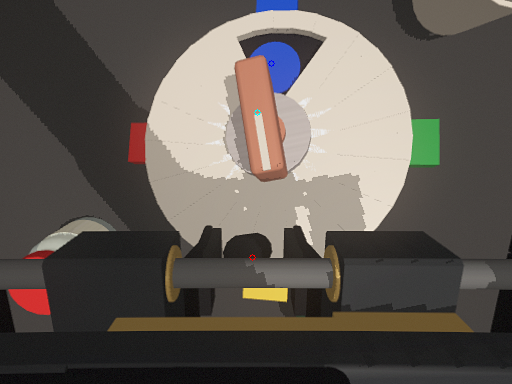

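The window (outer corners (238,40), (327,38)) sits over the blue disc (275,64), slightly clockwise of it. Quantifying.

```bash
python3 - <<'E'
from geo import *
w=dict(np.load("w2.npz"))
for k,p,o in(("c1",(238,40),0),("c2",(327,38),0),("tabL",(257,5),-.012),("tabR",(297,5),-.012),("blue disc",(275,64),-.01),("red",(138,142),-.012),("green",(426,142),-.012)):print(k,ang(w,p,o))
b=blobs(w["img"],'dark',(225,20,340,110),30);print([x[:2] for x in b])
b=blobs(w["img"],'blue',(220,0,340,110),30);print([(x[:2],) for x in b])
E
```

```text
c1 (3.0, 0.0742)
c2 (2.168, 0.0768)
tabL (2.802, 0.1044)
tabR (2.516, 0.1021)
blue disc (2.644, 0.0566)
red (-2.051, 0.1024)
green (1.091, 0.1014)
[((np.float64(286.9), np.float64(43.8)), 1028)]
[(((np.float64(276.1), np.float64(4.8)), 432),), (((np.float64(280.2), np.float64(63.7)), 1429),)]
```

Request:
jog_arm(
  rows=[
    [[0, 0.003, -0.001], -0.04, 0.034],
    [[0, 0.0058, -0.001], -0.07, 0.034],
    [[0, 0.0058, -0.001], -0.07, 0.034],
    [[0, 0.0058, -0.001], -0.07, 0.034],
    [[0, 0.001, -0.001], -0.07, 0.045],
    [[0, 0.001, -0.001], -0.07, 0.045],
    [[0, 0.001, -0.03], -0.07, 0.045],
    [[0, 0.001, -0.06], -0.07, 0.045],
    [[-0.02, 0.001, -0.09], -0.07, 0.045],
    [[-0.05, 0.001, -0.09], -0.07, 0.045],
  ],
)

```text
time: 4.4
ee_pos: [0.6453, 0.041, 0.3157]
eef_rot: [0.078, 0.997, 0.0, 0.004]
ft_force: [-0.3, 0.9, 1.1]
width: 0.0448
grip_force: 0.0
```

```bash
python3 - <<'E'
from bench import r
from geo import *
w=r.camera("wrist");np.savez("w3.npz",**w)
b=[x for x in blobs(w["img"],'dark',(150,0,400,384),100)];print([x[:2] for x in b])
for p in(at(2.665,.052,0),at(2.26,.075,0),at(3.07,.075,0),at(-.477,.075,.045)):print(proj(w,p).round())
cv2.imwrite("pics/w3.png",w["img"][:,:,::-1]);print(r.read_state()["ee_pos"])
E
```

```text
[((np.float64(287.2), np.float64(3.9)), 311), ((np.float64(389.7), np.float64(8.7)), 289), ((np.float64(175.5), np.float64(168.0)), 3928), ((np.float64(257.9), np.float64(156.6)), 125), ((np.float64(276.8), np.float64(233.8)), 484), ((np.float64(250.6), np.float64(246.7)), 2097), ((np.float64(156.0), np.float64(238.8)), 190), ((np.float64(355.9), np.float64(275.1)), 3474), ((np.float64(177.1), np.float64(302.4)), 1358), ((np.float64(269.3), np.float64(356.1)), 12567)]
[276.  17.]
[310.  -1.]
[247.  -1.]
[254. 138.]
[0.64832192 0.03800826 0.31135675]
```

View pics/w3.png

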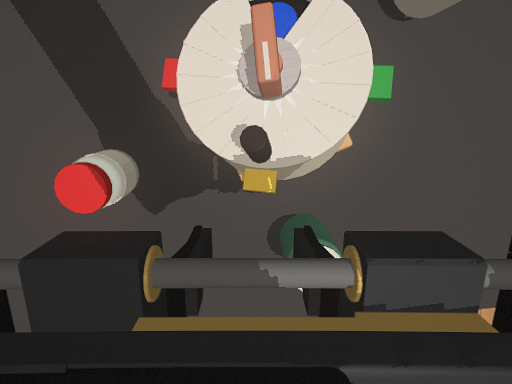

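Lid turned and released. The jar is at (85,185) and the tin is behind the fingers, both undisturbed. Now I'll measure the wing line, red mark and window angles in the saved frames, zooming in on w2.

```bash
python3 - <<'E'
from geo import *
w=dict(np.load("w2.npz"));w3=dict(np.load("w3.npz"))
for k,p in(("l0",(258,115)),("l1",(266,170))):print(k,ang(w,p,.049))
a=cv2.resize(w["img"][40:190,215:330],None,fx=3.6,fy=3.6,interpolation=cv2.INTER_CUBIC)
b=cv2.resize(w3["img"][0:130,210:330],None,fx=3.6,fy=3.6,interpolation=cv2.INTER_CUBIC);b=cv2.copyMakeBorder(b,0,a.shape[0]-b.shape[0],0,0,0)
a=np.hstack([a,b[:,:380]]);cv2.imwrite("pics/z2.png",a[:,:,::-1]);print(a.shape)
from bench import r;print(r.read_state()["joint_positions"].round(2))
E
```

```text
l0 (0.026, 0.0017)
l1 (-0.276, 0.031)
(540, 794, 3)
[ 0.41  0.47 -0.79  1.25  0.33  1.55  1.08]
```

View pics/z2.png

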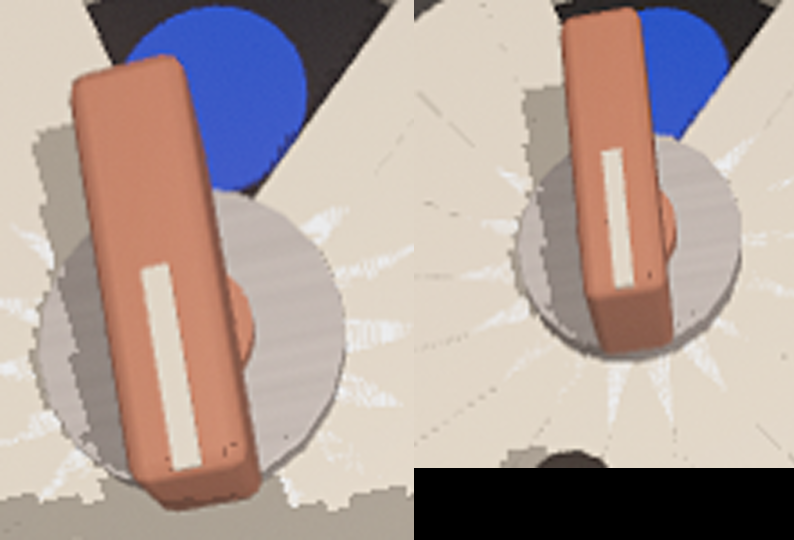

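The screw's mark is hidden below the wing's +x half (orange spot is the hub), so it is at the line's angle, about -0.27. I'll straddle the far half of the wing, between wing centre and post, and swing it clockwise.

```bash
cat > path.py <<'E'
from bench import r
from geo import *
def tool(th,rad=.022,ahead=0):
    t=-np.sin(th)*ex+np.cos(th)*ey   # ccw tangent
    P=at(th,rad,.040)-ahead*t; P[2]=at(th,rad,.049)[2]+.004
    return P,np.arctan2(t[1],t[0])
def rows(ths,**k):
    s=r.read_state();m=R.from_quat(s["eef_rot"]).as_matrix();T=s["ee_pos"];h=np.arctan2(m[1,1],m[0,1])
    print(T.round(4),"head",round(h,3),s["joint_positions"].round(2),s["ft_force"].round(1))
    for th in ths:
        P,hh=tool(th,**k);print(round(th,3),P.round(4),(m.T@(P-T)).round(4),"turn",round(-(hh-h),3))
E
python3 -c "
from path import *
rows([-.27])"
```

```text
[0.6483 0.038  0.3114] head 1.411 [ 0.41  0.47 -0.79  1.25  0.33  1.55  1.08] [-2.5 -4.5 -2.9]
-0.27 [0.5502 0.0683 0.2004] [0.1022 0.0142 0.1106] turn -0.146
```

Request:
jog_arm(
  rows=[
    [[0.04, 0.005, 0.02], -0.1, 0.03],
    [[0.08, 0.01, 0.05], -0.146, 0.03],
    [[0.102, 0.014, 0.06], -0.146, 0.03],
    [[0.102, 0.014, 0.06], -0.146, 0.03],
    [[0.102, 0.014, 0.06], -0.146, 0.03],
    [[0.102, 0.014, 0.06], -0.146, 0.03],
  ],
)

```text
time: 5.05
ee_pos: [0.5466, 0.0695, 0.2508]
eef_rot: [0.006, 1.0, 0.0, 0.001]
ft_force: [-0.2, -0.3, 0.0]
width: 0.03
grip_force: 0.0
```

```bash
python3 - <<'E'
from path import *
rows([-.27])
w=r.camera("wrist");np.savez("w4.npz",**w)
cv2.imwrite("pics/w4.png",w["img"][:,:,::-1])
E
```

```text
[0.5466 0.0695 0.2508] head 1.559 [ 0.54  0.27 -0.88  1.62  0.21  1.35  1.19] [-0.2 -0.3  0. ]
-0.27 [0.5502 0.0683 0.2004] [-0.0035 -0.0012  0.0504] turn 0.002
```

View pics/w4.png

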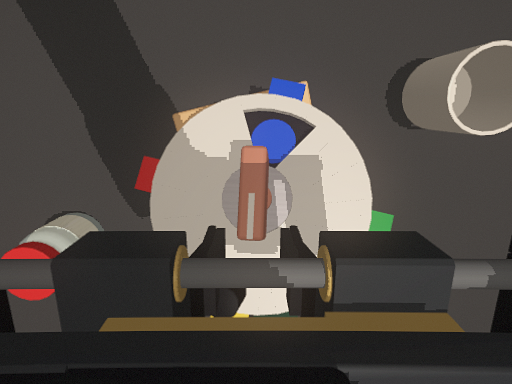

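The wing end at (252,235) is centred between the fingers (225-282), and the window (245,112)-(315,126) is centred on blue (273,140). Descending.

Request:
jog_arm(
  rows=[
    [[-0.0035, -0.001, 0.025], 0, 0.03],
    [[-0.0035, -0.001, 0.05], 0, 0.03],
    [[-0.0035, -0.001, 0.05], 0, 0.03],
    [[-0.0035, -0.001, 0.05], 0, 0.03],
  ],
)

```text
time: 5.5
ee_pos: [0.5495, 0.0691, 0.2007]
eef_rot: [0.005, 1.0, 0.0, -0.0]
ft_force: [0.3, -0.4, 0.6]
width: 0.0299
grip_force: 0.0
```

```bash
python3 - <<'E'
from path import *
w=dict(np.load("w4.npz"));print(ang(w,(245,112),0),ang(w,(315,126),0))
rows(np.arange(-.27,-1.9,-.14))
E
```

```text
(3.048, 0.0748) (2.243, 0.0766)
[0.5495 0.0691 0.2007] head 1.56 [ 0.52  0.32 -0.87  1.68  0.25  1.26  1.16] [ 0.3 -0.4  0.6]
-0.27 [0.5502 0.0683 0.2004] [-0.0007 -0.0007  0.0003] turn 0.004
-0.41 [0.55   0.0653 0.2   ] [-0.0005 -0.0038  0.0007] turn 0.135
-0.55 [0.5493 0.0623 0.1994] [ 0.0001 -0.0067  0.0013] turn 0.268
-0.69 [0.5483 0.0595 0.1987] [ 0.0011 -0.0096  0.002 ] turn 0.404
-0.83 [0.5469 0.0569 0.1979] [ 0.0024 -0.0122  0.0028] turn 0.543
-0.97 [0.5452 0.0545 0.197 ] [ 0.0041 -0.0146  0.0037] turn 0.685
-1.11 [0.5432 0.0524 0.1959] [ 0.0061 -0.0167  0.0048] turn 0.83
-1.25 [0.5409 0.0507 0.1948] [ 0.0084 -0.0185  0.0059] turn 0.978
-1.39 [0.5384 0.0493 0.1936] [ 0.0108 -0.0199  0.007 ] turn 1.129
-1.53 [0.5358 0.0483 0.1925] [ 0.0135 -0.0209  0.0082] turn 1.281
-1.67 [0.533  0.0477 0.1913] [ 0.0162 -0.0215  0.0094] turn 1.433
-1.81 [0.5302 0.0476 0.1901] [ 0.0191 -0.0217  0.0106] turn 1.584
```

Request:
jog_arm(
  rows=[
    [[-0.0005, -0.004, 0.0007], 0.135, 0.03],
    [[0, -0.0067, 0.0013], 0.268, 0.03],
    [[0.001, -0.0096, 0.002], 0.404, 0.03],
    [[0.0024, -0.0122, 0.0028], 0.543, 0.03],
    [[0.0024, -0.0122, 0.0028], 0.543, 0.03],
    [[0.0024, -0.0122, 0.0028], 0.543, 0.03],
  ],
)

```text
time: 6.1
ee_pos: [0.5474, 0.0572, 0.1988]
eef_rot: [0.271, 0.962, 0.0, 0.001]
ft_force: [1.7, 1.0, 2.1]
width: 0.0301
grip_force: 1.0
```

```bash
python3 -c "
from path import *
rows(np.arange(-.83,-1.9,-.07))
print(r.read_state()['torque'])
w=r.camera('wrist');np.savez('w5.npz',**w);cv2.imwrite('pics/w5.png',w['img'][:,:,::-1])"
```

```text
[0.5474 0.0572 0.1988] head 1.021 [ 0.48  0.29 -0.78  1.69  0.21  1.25  0.67] [1.7 1.  2.1]
-0.83 [0.5469 0.0569 0.1979] [ 0.0002 -0.0005  0.0009] turn 0.004
-0.9 [0.5461 0.0557 0.1974] [ 0.0003 -0.002   0.0013] turn 0.075
-0.97 [0.5452 0.0545 0.197 ] [ 0.0005 -0.0034  0.0018] turn 0.146
-1.04 [0.5442 0.0534 0.1965] [ 0.0007 -0.0049  0.0023] turn 0.219
-1.11 [0.5432 0.0524 0.1959] [ 0.0011 -0.0063  0.0028] turn 0.292
-1.18 [0.5421 0.0515 0.1954] [ 0.0016 -0.0076  0.0034] turn 0.365
-1.25 [0.5409 0.0507 0.1948] [ 0.0021 -0.0089  0.0039] turn 0.44
-1.32 [0.5397 0.0499 0.1942] [ 0.0028 -0.0102  0.0045] turn 0.515
-1.39 [0.5384 0.0493 0.1936] [ 0.0035 -0.0114  0.0051] turn 0.59
-1.46 [0.5371 0.0487 0.1931] [ 0.0044 -0.0126  0.0057] turn 0.666
-1.53 [0.5358 0.0483 0.1925] [ 0.0053 -0.0137  0.0063] turn 0.742
-1.6 [0.5344 0.048  0.1919] [ 0.0063 -0.0147  0.0069] turn 0.818
-1.67 [0.533  0.0477 0.1913] [ 0.0073 -0.0156  0.0075] turn 0.894
-1.74 [0.5316 0.0476 0.1907] [ 0.0085 -0.0164  0.0081] turn 0.97
-1.81 [0.5302 0.0476 0.1901] [ 0.0097 -0.0172  0.0087] turn 1.045
-1.88 [0.5287 0.0477 0.1895] [ 0.011  -0.0179  0.0092] turn 1.12
[ 0.36001055 -0.46249839  0.04523838]
```

View pics/w5.png

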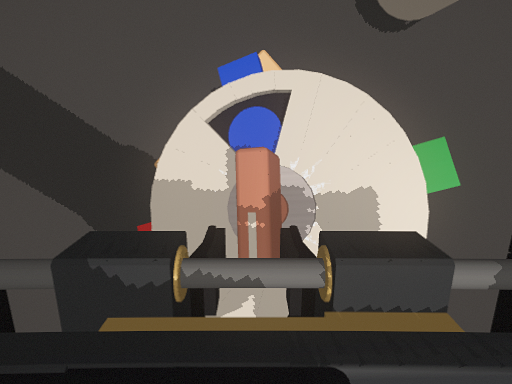

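The wing (columns 237-280) now rests against the trailing finger at 282 and turns freely (about 2 N). The window is still on blue. Continuing in small steps and watching the force.

Request:
jog_arm(
  rows=[
    [[0.0003, -0.002, 0.001], 0.075, 0.03],
    [[0.0003, -0.002, 0.001], 0.075, 0.03],
  ],
  only="ft|time|ee_pos",
)

```text
time: 6.35
ee_pos: [0.5457, 0.0553, 0.197]
ft_force: [3.2, 1.1, 2.3]
```

Request:
jog_arm(
  rows=[
    [[0.0003, -0.0015, 0.0005], 0.075, 0.03],
    [[0.0003, -0.0015, 0.0005], 0.075, 0.03],
  ],
  only="ft|ee_pos",
)

```text
ee_pos: [0.5444, 0.0542, 0.1963]
ft_force: [1.7, 0.9, 1.8]
```

Request:
jog_arm(
  rows=[
    [[0.0003, -0.0015, 0.0005], 0.075, 0.03],
    [[0.0003, -0.0015, 0.0005], 0.075, 0.03],
  ],
  only="ft|ee_pos|grip",
)

```text
ee_pos: [0.5431, 0.0532, 0.1956]
ft_force: [1.1, 0.8, 1.8]
grip_force: 1.3
```

```bash
python3 -c "
from path import *
print(r.read_state()['torque'])
rows([-.97,-1.04,-1.11,-1.18])
w=r.camera('wrist');np.savez('w6.npz',**w)
for k in ('w5','w6'):
  w=dict(np.load(k+'.npz'))
  m=sum(b[2] for b in blobs(w['img'],'copper',(215,140,300,262),100))>0
  v,u=np.nonzero(m);print(k,len(u),u.min(),u.max(),v.min(), u[v<=v.min()+2].mean(),[ (x,u[v==x].min(),u[v==x].max()) for x in (165,180,195,210,225) if (v==x).any()])"
```

```text
[ 0.27585359 -0.62545957  0.00239086]
[0.5431 0.0532 0.1956] head 0.794 [ 0.46  0.27 -0.75  1.71  0.2   1.24  0.47] [1.1 0.8 1.8]
-0.97 [0.5452 0.0545 0.197 ] [-0.0006  0.0024 -0.0014] turn -0.081
-1.04 [0.5442 0.0534 0.1965] [-0.0007  0.0009 -0.0009] turn -0.008
-1.11 [0.5432 0.0524 0.1959] [-0.0006 -0.0005 -0.0003] turn 0.065
-1.18 [0.5421 0.0515 0.1954] [-0.0005 -0.002   0.0002] turn 0.139
w5 4539 235 288 147 255.01754385964912 [(165, np.int64(236), np.int64(279)), (180, np.int64(236), np.int64(279)), (195, np.int64(236), np.int64(282)), (210, np.int64(237), np.int64(288)), (225, np.int64(237), np.int64(281))]
w6 4783 236 293 149 257.94029850746267 [(165, np.int64(241), np.int64(288)), (180, np.int64(240), np.int64(287)), (195, np.int64(239), np.int64(288)), (210, np.int64(238), np.int64(293)), (225, np.int64(238), np.int64(284))]
```

```bash
cat > wa.py <<'E'
from path import *
def wa(w):
    m=sum(b[2] for b in blobs(w['img'],'copper',(200,120,320,262),100))>0
    out=[]
    top=np.nonzero(m)[0].min()
    for f in (np.min,np.max):
        P=np.array([(f(np.nonzero(m[v])[0]),v) for v in list(range(top+12,top+45))],float)
        k=np.polyfit(P[:,1],P[:,0],1);k=np.polyfit(*P[abs(P[:,0]-np.polyval(k,P[:,1]))<2][:,::-1].T,1)
        a,b=[plane(w,(np.polyval(k,v),v),L+n*.049,n) for v in(top+12,top+45)]
        out.append(round(float(np.arctan2((b-a)@ey,(b-a)@ex)),3))
    return out
E
python3 - <<'E'
from wa import *
for k in('w2','w4','w5','w6'):
    try: print(k,wa(dict(np.load(k+'.npz'))))
    except Exception as e: print(k,e)
E
```

```text
w2 [-0.277, -0.403]
w4 [-0.283, -0.249]
w5 [-0.731, -0.711]
w6 [-1.033, -1.03]
```

Request:
jog_arm(
  rows=[
    [[-0.0003, -0.0015, 0.0003], 0.07, 0.03],
    [[-0.0003, -0.002, 0.0003], 0.1, 0.03],
    [[-0.0003, -0.002, 0.0003], 0.1, 0.03],
  ],
  only="ft|ee_pos",
)

```text
ee_pos: [0.5415, 0.0518, 0.195]
ft_force: [0.5, 1.7, 1.2]
```

Request:
jog_arm(
  rows=[
    [[0.0004, -0.0015, 0.0005], 0.075, 0.03],
    [[0.0004, -0.0015, 0.0005], 0.075, 0.03],
  ],
  only="ft|ee_pos|grip",
)

```text
ee_pos: [0.5403, 0.0515, 0.1947]
ft_force: [1.7, 2.7, 1.7]
grip_force: 1.9
```

```bash
python3 -c "
from wa import *
print(r.read_state()['torque'])
rows([-1.11,-1.18,-1.25,-1.32])
w=r.camera('wrist');np.savez('w7.npz',**w);print(wa(w))"
```

```text
[ 0.89772097 -0.59561107 -0.01491596]
[0.5403 0.0515 0.1947] head 0.619 [ 0.45  0.26 -0.72  1.72  0.18  1.23  0.3 ] [1.7 2.7 1.7]
-1.11 [0.5432 0.0524 0.1959] [-0.0009  0.0028 -0.0013] turn -0.111
-1.18 [0.5421 0.0515 0.1954] [-0.001   0.0014 -0.0007] turn -0.037
-1.25 [0.5409 0.0507 0.1948] [-0.001  -0.     -0.0002] turn 0.037
-1.32 [0.5397 0.0499 0.1942] [-0.0009 -0.0015  0.0004] turn 0.112
[-1.228, -1.17]
```

Wing angle from the image works: it started at -0.275 and is now about -1.2, still free. Finer steps.

Request:
jog_arm(
  rows=[
    [[-0.0005, -0.0015, 0.0004], 0.09, 0.03],
    [[-0.0005, -0.0015, 0.0004], 0.09, 0.03],
  ],
  only="ft|ee_pos|grip",
)

```text
ee_pos: [0.5398, 0.0517, 0.1945]
ft_force: [3.6, 7.3, 1.0]
grip_force: 3.8
```

```bash
python3 -c "
from wa import *
print(r.read_state()['torque'])
w=r.camera('wrist');np.savez('w8.npz',**w);print(wa(w))"
```

```text
[ 1.99960468 -1.00268233  0.16794352]
[-1.262, -1.132]
```

Request:
jog_arm(
  rows=[
    [[0, -0.0015, 0.0004], 0.075, 0.03],
    [[0, -0.0015, 0.0004], 0.075, 0.03],
  ],
  only="ft|ee_pos|grip",
)

```text
ee_pos: [0.5387, 0.0514, 0.1943]
ft_force: [4.2, 9.4, 0.9]
grip_force: 4.3
```

```bash
python3 -c "
from wa import *
print(r.read_state()['torque'])
rows([-1.25,-1.32,-1.39,-1.46,-1.53])
w=r.camera('wrist');np.savez('w9.npz',**w);print(wa(w))"
```

```text
[ 2.25665159 -1.25720981  0.11650069]
[0.5387 0.0514 0.1943] head 0.456 [ 0.44  0.25 -0.7   1.72  0.17  1.23  0.15] [4.2 9.4 0.9]
-1.25 [0.5409 0.0507 0.1948] [-0.0016  0.0017 -0.0005] turn -0.126
-1.32 [0.5397 0.0499 0.1942] [-0.0018  0.0002  0.    ] turn -0.051
-1.39 [0.5384 0.0493 0.1936] [-0.0018 -0.0012  0.0006] turn 0.024
-1.46 [0.5371 0.0487 0.1931] [-0.0017 -0.0026  0.0012] turn 0.1
-1.53 [0.5358 0.0483 0.1925] [-0.0015 -0.004   0.0018] turn 0.176
[-1.299, -1.187]
```

Force has risen to 10 N, so the screw is seating at about -1.24. Driving on to the first slip.

Request:
jog_arm(
  rows=[
    [[0, -0.0015, 0.0004], 0.03, 0.03],
    [[0, -0.002, 0.0006], 0.03, 0.03],
  ],
  only="ft|ee_pos|grip",
)

```text
ee_pos: [0.5373, 0.0506, 0.1938]
ft_force: [7.4, 9.3, 1.1]
grip_force: 5.0
```

```bash
python3 -c "
from wa import *
w=r.camera('wrist');np.savez('w10.npz',**w);print(wa(w))"
```

```text
[-1.358, -1.235]
```

Request:
jog_arm(
  rows=[
    [[0, -0.0015, 0.0004], 0.03, 0.03],
    [[0, -0.0015, 0.0004], 0.03, 0.03],
  ],
  only="ft|ee_pos|grip",
)

```text
ee_pos: [0.5361, 0.0498, 0.1937]
ft_force: [6.8, 9.4, 0.6]
grip_force: 4.9
```

```bash
python3 -c "
from wa import *
rows([-1.39,-1.46,-1.53])
w=r.camera('wrist');np.savez('w11.npz',**w);print(wa(w))
s=r.camera('scene');np.savez('s11.npz',**s);
for k,cam,b in(('wr',w,(180,100,340,262)),('sc',s,(235,155,300,182))):
  print(k,[x[:2] for x in blobs(cam['img'],'red',b,2)])
print(proj(s,at(-1.24,.022,.01)),proj(w,at(-1.24,.022,.01)))"
```

```text
[0.5361 0.0498 0.1937] head 0.397 [ 0.44  0.24 -0.7   1.73  0.16  1.22  0.1 ] [6.8 9.4 0.6]
-1.39 [0.5384 0.0493 0.1936] [-0.0014  0.0019  0.    ] turn -0.034
-1.46 [0.5371 0.0487 0.1931] [-0.0014  0.0005  0.0006] turn 0.042
-1.53 [0.5358 0.0483 0.1925] [-0.0013 -0.0009  0.0012] turn 0.118
[-1.406, -1.3]
wr []
sc []
[265.65570414 175.52442367] [280.6636592  237.67976756]
```

Force has levelled off at 11.7 N, so the clutch is slipping, by roughly 0.05-0.18 rad so far. A little further (about 0.1 rad), then back off and check against the mark.

Request:
jog_arm(
  rows=[
    [[0.0003, -0.0012, 0.0004], 0.04, 0.03],
    [[0.0005, -0.0024, 0.0008], 0.08, 0.03],
    [[0.0005, -0.0024, 0.0008], 0.08, 0.03],
  ],
  only="ft|ee_pos|grip",
)

```text
ee_pos: [0.534, 0.0491, 0.193]
ft_force: [7.4, 8.9, 1.3]
grip_force: 5.1
```

```bash
python3 -c "
from wa import *
w=r.camera('wrist');np.savez('w12.npz',**w);print(wa(w))"
```

```text
[-1.462, -1.445]
```

Request:
jog_arm(
  rows=[
    [[0, 0.003, 0], 0, 0.033],
    [[0, 0.005, 0], 0, 0.033],
    [[0, 0.005, 0], 0, 0.033],
    [[0, 0.005, -0.03], 0, 0.033],
    [[0, 0.005, -0.07], 0, 0.033],
    [[0.0, 0.005, -0.11], 0, 0.033],
    [[-0.04, 0.005, -0.12], 0, 0.033],
    [[-0.06, 0.005, -0.12], 0, 0.033],
    [[-0.06, 0.005, -0.12], 0, 0.033],
  ],
  only="ft|ee_pos|time",
)

```text
time: 9.65
ee_pos: [0.5559, -0.013, 0.3114]
ft_force: [0.3, -0.0, -0.7]
```

```bash
python3 -c "
from wa import *
w=r.camera('wrist');np.savez('w13.npz',**w)
s=r.camera('scene');np.savez('s13.npz',**s)
def red(cam,X,h):
  u,v=proj(cam,X).astype(int);b=(u-h,v-h,u+h,v+h);H=cv2.cvtColor(cam['img'],cv2.COLOR_RGB2HSV).astype(int)
  m=((H[...,0]<5)|(H[...,0]>175))&(H[...,1]>200)&(H[...,2]>90)
  m=np.array(m,np.uint8);k=np.zeros_like(m);k[b[1]:b[3],b[0]:b[2]]=m[b[1]:b[3],b[0]:b[2]]
  nn,l,st,ce=cv2.connectedComponentsWithStats(k);print((u,v),[(ce[i].round(1),st[i,4],ang(cam,ce[i],.010)) for i in range(1,nn)])
for cam,h in((w,60),(s,15)): red(cam,at(-1.3,.022,.01),h)
print(wa(w) if 0 else '', 'line proj',proj(w,at(-1.5,.02,.049)))
H=cv2.cvtColor(w['img'],cv2.COLOR_RGB2HSV)
for b in blobs(w['img'],'copper',(150,20,360,220),100): print(b[:2],cv2.minAreaRect(np.argwhere(b[2])[:,::-1].astype(np.float32)))
"
```

```text
(np.int64(270), np.int64(117)) []
(np.int64(265), np.int64(175)) []
 line proj [249.25514633 115.18274291]
((np.float64(258.0), np.float64(86.6)), 2629) ((259.764404296875, 87.31373596191406), (85.04898071289062, 38.372005462646484), 88.53119659423828)
((np.float64(227.2), np.float64(179.8)), 395) ((226.7692108154297, 179.8461456298828), (30.508512496948242, 14.422204971313477), 33.6900634765625)
```

```bash
python3 - <<'E'
from wa import *
s=dict(np.load("s13.npz"));s0=dict(np.load("scene0.npz"))
def reds(cam,b):
  im=cam['img'].astype(int); u0,v0,u1,v1=b
  x=im[v0:v1,u0:u1]; return (x[...,0]-np.maximum(x[...,1],x[...,2]))
print(proj(s0,at(-.275,.022,.01)).round(1),"\n",reds(s0,(262,168,284,180)))
for t in(-1.1,-1.2,-1.3,-1.4):print(t,proj(s,at(t,.022,.01)).round(1),end=' ')
print("\n",reds(s,(258,168,284,182)))
print(s['img'][174:178,262:272].tolist())
w=dict(np.load("w13.npz"))
for a in (0,):
    m=sum(b[2] for b in blobs(w['img'],'copper',(200,20,320,150),500))>0
    im=w['img'].astype(int);wh=(im.min(2)>90)&(im.max(2)-im.min(2)<45)
    hull=cv2.convexHull(np.argwhere(m)[:,::-1].astype(np.int32));k=np.zeros(m.shape,np.uint8);cv2.fillConvexPoly(k,hull,1);k=cv2.erode(k,np.ones((7,7)))
    nn,l,st,ce=cv2.connectedComponentsWithStats((k.astype(bool)&wh).astype(np.uint8))
    for i in range(1,nn):
        if st[i,4]>15:
            q=np.argwhere(l==i)[:,::-1]; a,b=q[q[:,1]<=q[:,1].min()+1].mean(0),q[q[:,1]>=q[:,1].max()-1].mean(0)
            A,B=[plane(w,p,L+n*.049,n) for p in(a,b)];print(st[i],ang(w,a,.049),ang(w,b,.049),np.arctan2((B-A)@ey,(B-A)@ex))
E
```

```text
[271.5 175.8] 
 [[  5   6   5   5   5   8  72 106 106 106 106 106 100  78  54   8   6   6
    6   6   6   5]
 [  6   6   6   6   5   8  71 105 106 106 105 105 101  77  58  16   5   6
    5   5   5   5]
 [  5   5   5   5   5   8  67 103 106 107 106 106 100  78  57  15   5   6
    6   6   5   5]
 [  6   5   6   5   5   7  65 103 105 106 106 106  99  75  53  12   6   6
    6   5   4   5]
 [  4   5   5   5   5   6  64 103 107 106 107 107 100  69  46  11   5   5
    5   5   5   6]
 [  5   5   5   6   8   6  64 102 106 106 105 106 101  81  66  26  10  10
   10  14  15  15]
 [ 11  12  13  15  14  11  51  95 102 103 102 103 102  99  79  29  17  16
   17  17  11  11]
 [ 18  18  17  19  16  10  25  54  67  81  84  66  73  79  54  23  17  17
   17  17  18  11]
 [ 11  18  16  15  12  11  16  23  41  81  75  35  21  17  18  17  17  16
   16  15  18  11]
 [ 10  18  11  14  14  14  15  16  30  48  33  17  17  18  18  17  17  16
   16  15  18  10]
 [ 10  18  12  14  15  14  15  16  17  17  17  17  17  18  18  18  18  18
   18  18  10   6]
 [ 10  16  17  17  17  16  17  16  16  17  18  16  16  18  18
[... 1619 characters left out ...]
  10  11  11  10]]
[[[15, 14, 16], [18, 17, 19], [19, 18, 22], [17, 16, 19], [16, 15, 18], [74, 50, 45], [128, 77, 64], [150, 75, 55], [178, 88, 63], [202, 103, 73]], [[16, 15, 17], [19, 18, 20], [19, 18, 21], [18, 17, 19], [17, 16, 18], [46, 42, 44], [112, 84, 80], [162, 108, 96], [191, 118, 100], [214, 130, 108]], [[15, 14, 16], [17, 17, 19], [18, 17, 21], [19, 18, 20], [18, 17, 19], [68, 62, 63], [154, 134, 132], [200, 172, 168], [208, 177, 173], [216, 184, 179]], [[15, 14, 17], [18, 18, 20], [19, 18, 21], [19, 17, 20], [15, 16, 17], [69, 61, 63], [155, 141, 141], [202, 185, 185], [207, 190, 190], [218, 200, 200]]]
[248  90   5  38 172] (-1.411, 0.0013) (-1.46, 0.0288) -1.4627583753048872
```

The post hides the mark from the scene camera. However, the force levelled off at 11.7 N × 24 mm, about 0.29 N m, which matches the clutch, and the line is now at -1.462 with slip onset at about -1.25 to -1.36. That puts the slip at 0.10-0.22 rad. Last check: window angle and bystanders.

```bash
python3 - <<'E'
from wa import *
t=r.camera("top");w=dict(np.load("w13.npz"))
for nm,cam in(("w4",dict(np.load("w4.npz"))),("w13",w),("top",t)):
    for rad in(.062,.068):
        th=np.arange(1.9,3.5,.01);o=[]
        for x in th:
            u,v=proj(cam,at(x,rad,0)).round().astype(int)
            o.append(cam['img'][v,u].astype(int) if 0<=u<512 and 0<=v<384 else [255]*3)
        o=np.array(o);d=(o[:,0]<70); print(nm,rad,th[d].min().round(2) if d.any() else None,th[d].max().round(2) if d.any() else None,d.sum())
a=dict(np.load("top0.npz"))["img"]
for nm,b in(("mug",(140,250,195,295)),("tin",(220,135,260,180)),("jar",(312,190,352,228))):
    u0,v0,u1,v1=b;print(nm,np.abs(a[v0:v1,u0:u1].astype(int)-t["img"][v0:v1,u0:u1]).mean().round(2))
s=r.read_state();print(s["time"],s["ee_pos"],s["ft_force"])
E
```

```text
w4 0.062 2.28 3.04 77
w4 0.068 2.26 3.04 79
w13 0.062 2.28 3.03 76
w13 0.068 2.27 3.04 78
top 0.062 2.3 3.0 71
top 0.068 2.3 2.99 70
mug 14.51
tin 15.11
jar 76.7
9.8 [ 0.55512826 -0.00812098  0.31147722] [0.45983363 0.67194842 0.5508928 ]
```

```bash
python3 - <<'E'
from geo import *
from bench import r
t=dict(np.load("s13.npz"))["img"].astype(int);a=s["img"].astype(int)
for nm,(u0,v0,u1,v1) in(("mug",(325,175,368,214)),("tin",(260,228,295,280)),("jar",(176,198,208,240))): print(nm,np.abs(a[v0:v1,u0:u1]-t[v0:v1,u0:u1]).mean().round(2))
print(r.close_job())
E
```

```text
mug 1.67
tin 1.17
jar 4.96
the job is handed in; nothing more can be done
None
```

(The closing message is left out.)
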